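Put the pigment jars back in the tray in order of shade

ROBOT

A 6-joint arm with a two-finger parallel gripper is mounted at the origin on a cart in front of the work surface, level with it; the furniture and walls round the work are solid. World frame = base frame: x ahead of the robot, y to its left, z up, the work surface at z = 0. Lengths are in m, angles in rad, forces in N, time in s.
With the tool pointing down it reaches from about 0.3 to 0.875 m from the base axis. Payload 6.4 kg.
Tool frame: the origin (TCP) lies on the centre line of the jaws, within the pads' length; the fingertips stand 22 mm ahead of it and the grasp point (between the pads) lies 3 mm ahead of it; z points along the fingers, y is the line along which they close (so a half turn about z gives the same grasp; the last joint's range is limited). The gripper opens to 85 mm and grips with 20 to 120 N. Pads are 22 mm wide; open, the fingers measure 114 mm over their backs; the gripper's body (76 mm by 85 mm) begins 54 mm behind the grasp point. The pads swing forward as they close: fully open they stand 13 mm farther back than shut.
Start: joints at [-0.206, 0.181, 1.607, -0, 1.354, -0.206], TCP at [0.575, 0, 0.253] pointing down, gripper open.
Joint ranges: [-2.99, 2.99], [-0.89, 2.07], [0.3, 2.58], [-1.14, 4.28], [0, 2.63], [-3.12, 3.12]. Speed limits (rad/s): [2.57, 2.57, 3.01, 3.14, 3.14, 3.14].

INTERFACE

Orientations are given as a unit quaternion [w, x, y, z].
In Python, from bench import ctrl gives the robot as it stands. The module is installed in compiled form; this text tells all that it offers.
- The arm moves only by the tool servo_tool, never from a script. Its argument "commands" is a list of rows, each a list of 3 entries, a list of its own where there are three numbers: the shift along the tool's x, y, z in mm, then the turn about the tool's z in rad, then the finger opening in mm, from 0 to 85.4. In form: [[[dx, dy, dz], turn, jaw], ...]. A call has 1 to 20 rows; each row shifts and turns the commanded pose from where the row before left it, along the tool's axes as they then stand; what a row does not reach is not made up. A row lasts 1/8 s, in which the tool goes at most 62.5 mm and 10.7 degrees, less where a joint would pass 70% of its speed; a pose out of reach is approached as far as the arm can. A call with a gripper value outside its range is refused whole. The fingers move at their own pace and stop on an object; the grip force is fixed at half the most. Time passes only in rows, so rows that do not move let the fingers close. It gives the time, the measured TCP pose, the force, the opening and the grip force at its end, in the units of the state.
- ctrl.get_obs(): the state, without advancing time (a new reading comes with each control period).
- ctrl.camera(name): name is "scene" or "side" or "wrist"; returns a dict with "color" (400x640x3 uint8, red, green, blue), "z_map" (400x640 float32, m along the optical axis (not along the pixel's ray), 0 where there is no reading), "fx", "fy", "cx", "cy" (pixels), "k1" (the pictures are not rectified: a ray, as slopes to the right and down, at radius r is drawn at 1 + k1 r^2 times it, then the intrinsics apply), "R" (3x3) and "t" (3): a world point X has camera coordinates R X + t. Camera axes: x right, y down, z forward; pixel columns grow to the right and rows downward; lengths in m; the calibration is good to about 2 mm. A picture is of the moment at which its call begins.
- ctrl.hand_in(): hands the job in; it is judged then, once.
The state is a dict: "time_s": time; "q": joint angles; "dq": joint speeds; "joint_efforts": joint torques, N m; "eef_pos": TCP position; "eef_rot": TCP orientation; "wrist_force": force on the tool from outside, world axes, zero at the start; "torque": the same for the moment, N m; "opening": opening from 0.0 (shut) to 1.0 (fully open); "grasp_force": force on a finger pad.
Only numpy, scipy, OpenCV 4.12 (cv2) and the standard library are available. Lean on these libraries where they do the work, as an engineer would, in place of code of your own. Each camera call takes 0.05 s, during which the arm holds its last target. There are 200 camera calls.

TASK

Put the four earth-colour pigment jars that stand about the table back into the divided wooden tray, one to a compartment and standing on its floor, so that the whole row runs from dark to light: from the black jar in one end compartment through dark brown, red-brown, ochre and pale yellow to the white jar in the other end. The jars are glass full of fine powder, so keep them upright and set them down rather than dropping them; leave the black and white jars in their compartments, and do not knock or shift the ink bottle, the paint tin or the eraser.

Things in the scene. Friction and masses are not known exactly. Their poses are not given: they have to be found in the camera images.
- jar_tray: low fixed wooden tray, 66 (x) by 333 mm (y), six 50 mm square compartments in a row at x = 0, y = -132.5, -79.5, -26.5, 26.5, 79.5, 132.5 mm, 3 mm partitions; black and white jars fill the ends, either way round. Origin: centre of the underside. Above it: floor 5, partitions 17, long sides 20, end boards 34 mm. Jars in it are only 18 mm apart: close the fingers across the row (along x)
- jar_black: pigment jar, black powder in clear glass, the flat top of its aluminium screw lid painted the same black; upright cylinder 35 mm in diameter and 60 mm high, 50 to 100 g; loose; origin at the centre of its underside, z up (yaw means nothing); stands in one end compartment of the tray and marks its dark end; stays there
- jar_white: pigment jar, white powder in clear glass, the flat top of its aluminium screw lid painted the same white; upright cylinder 35 mm in diameter and 60 mm high, 50 to 100 g; loose; origin at the centre of its underside, z up (yaw means nothing); stands in the other end compartment and marks the light end; stays there
- jar_umber: pigment jar, dark brown (umber) powder in clear glass, the flat top of its aluminium screw lid painted the same dark brown (umber); upright cylinder 35 mm in diameter and 60 mm high, 50 to 100 g; loose; origin at the centre of its underside, z up (yaw means nothing); the darkest of the four, belongs next to black
- jar_sienna: pigment jar, red-brown (sienna) powder in clear glass, the flat top of its aluminium screw lid painted the same red-brown (sienna); upright cylinder 35 mm in diameter and 60 mm high, 50 to 100 g; loose; origin at the centre of its underside, z up (yaw means nothing); second darkest of the four
- jar_ochre: pigment jar, strong yellow-brown (ochre) powder in clear glass, the flat top of its aluminium screw lid painted the same strong yellow-brown (ochre); upright cylinder 35 mm in diameter and 60 mm high, 50 to 100 g; loose; origin at the centre of its underside, z up (yaw means nothing); third darkest of the four
- jar_naples: pigment jar, pale yellow powder in clear glass, the flat top of its aluminium screw lid painted the same pale yellow; upright cylinder 35 mm in diameter and 60 mm high, 50 to 100 g; loose; origin at the centre of its underside, z up (yaw means nothing); the lightest of the four, belongs next to white
- ink_bottle: small dark red ink bottle with a paint-smeared black cap, 35 mm in diameter and 81 mm high, loose, among the jars; leave it; origin at the centre of its underside
- tin_green: open paint-smeared grey tin, 74 mm in diameter and 100 mm high, loose; leave it; origin at the centre of its underside
- eraser: worn brick-red eraser, 28 x 45 x 12 mm, loose on the table; leave it; origin at the centre of its underside

How it is judged:
At the end, for the whole second after the job is handed in: All six jars stand in the tray, one to a compartment, running black, dark brown, red-brown, ochre, pale yellow, white: each within 11 mm of its compartment's centre both ways, underside under 4 mm above its floor, upright within 0.1 rad, released and at rest (x of jar_black in the frame of jar_tray between -0.011 and 0.011 m and z of each of jar_black, jar_umber, jar_sienna, jar_ochre, jar_naples, jar_white in the frame of jar_tray below 0.009 m and angle between each of jar_black, jar_umber, jar_sienna, jar_ochre, jar_naples, jar_white's own z axis and vertical below 0.1 rad and linear speed of each of jar_black, jar_umber, jar_sienna, jar_ochre, jar_naples, jar_white below 0.02 m/s and x of jar_umber in the frame of jar_tray between -0.011 and 0.011 m and x of jar_sienna in the frame of jar_tray between -0.011 and 0.011 m and x of jar_ochre in the frame of jar_tray between -0.011 and 0.011 m and x of jar_naples in the frame of jar_tray between -0.011 and 0.011 m and x of jar_white in the frame of jar_tray between -0.011 and 0.011 m and ((y of jar_black in the frame of jar_tray between 0.1215 and 0.1435 m and y of jar_umber in the frame of jar_tray between 0.0685 and 0.0905 m and y of jar_sienna in the frame of jar_tray between 0.0155 and 0.0375 m and y of jar_ochre in the frame of jar_tray between -0.0375 and -0.0155 m and y of jar_naples in the frame of jar_tray between -0.0905 and -0.0685 m and y of jar_white in the frame of jar_tray between -0.1435 and -0.1215 m) or (y of jar_black in the frame of jar_tray between -0.1435 and -0.1215 m and y of jar_umber in the frame of jar_tray between -0.0905 and -0.0685 m and y of jar_sienna in the frame of jar_tray between -0.0375 and -0.0155 m and y of jar_ochre in the frame of jar_tray between 0.0155 and 0.0375 m and y of jar_naples in the frame of jar_tray between 0.0685 and 0.0905 m and y of jar_white in the frame of jar_tray between 0.1215 and 0.1435 m))); the robot touches nothing.
It fails at once if a jar is tipped by more than 0.7 rad (angle between any of jar_black, jar_umber, jar_sienna, jar_ochre, jar_naples, jar_white's own z axis and vertical above 0.7 rad).
It fails at once if a jar is dropped or flung: it goes faster than 0.8 m/s (a fall of more than 3 cm) while the fingers do not hold it ((linear speed of jar_umber above 0.8 m/s and contact force between the fingers and jar_umber below 0.2 N) or (linear speed of jar_sienna above 0.8 m/s and contact force between the fingers and jar_sienna below 0.2 N) or (linear speed of jar_ochre above 0.8 m/s and contact force between the fingers and jar_ochre below 0.2 N) or (linear speed of jar_naples above 0.8 m/s and contact force between the fingers and jar_naples below 0.2 N)).
It fails at once if the black or white jar leaves its place (moves more than 20 mm) (distance of any of jar_black, jar_white from where it was at the start of the episode above 0.02 m).
It fails at once if the ink bottle, the paint tin or the eraser is shifted by more than 20 mm or tipped by more than 0.4 rad (distance of any of ink_bottle, tin_green, eraser from where it was at the start of the episode above 0.02 m or angle between any of ink_bottle, tin_green's own z axis and vertical above 0.4 rad).
It also fails if it takes over 102 s, if anything falls off the work surface, if the arm or the gripper's body presses on something with over 40 N, if the wrist force passes 120 N, or if a joint passes its speed limit or range.

## Working session

There is one attempt and no reset: what is moved stays moved. The work goes in short steps, Python scripts to look and compute and a tool call to move; the robot and the scene stay as the last step left them, time stands still between calls to the robot, and variables do not carry over. Pictures are saved under pics/ and viewed, at most 17 in all, crops included, and the job is handed in when it is done.

Besides the shell and the picture viewer there is one more tool, called by a JSON object that holds its "method" and its "body", one argument or row to a line. servo_tool: Moves the arm, as the interface text tells. Its arguments: {"type":"object","properties":{"commands":{"type":"array"}},"required":["commands"]}

```bash
mkdir -p pics
cat > h.py <<'E'
import numpy as np, cv2
from bench import ctrl
def snap(n,f):
    c=ctrl.camera(n); cv2.imwrite('pics/'+f,c['color'][:,:,::-1]); np.savez(f'{f}.npz',**c); return c
def ray(c,u,v,z):
    K=np.array([[c['fx'],0,c['cx']],[0,c['fy'],c['cy']],[0,0,1.]])
    s=cv2.undistortPoints(np.array([[[u,v]]],float),K,np.array([float(c['k1']),0,0,0]))[0,0]
    R=np.array(c['R']);t=np.array(c['t']); d=R.T@np.r_[s,1]; o=-R.T@t
    return o+d*(z-o[2])/d[2]
E
python3 - <<'E'
from h import *
for n in('scene','side','wrist'):
    c=snap(n,n+'0.png'); print(n,-np.array(c['R']).T@c['t'],c['k1'])
o=ctrl.get_obs(); print(o['time_s'],o['eef_pos'],o['eef_rot'])
E
```

```text
scene [-0.1766203   0.74707178  1.1487927 ] -0.11519118974498184
side [ 0.07901466 -0.86871733  0.82297373] -0.050933710276411484
wrist [0.57400042 0.08176569 0.37365642] 0.007305250026406033
0.15 [5.74612463e-01 8.17713330e-05 2.52584829e-01] [-5.66879241e-04  7.07111084e-01  7.07102149e-01 -3.80772374e-04]
```

View pics/scene0.png

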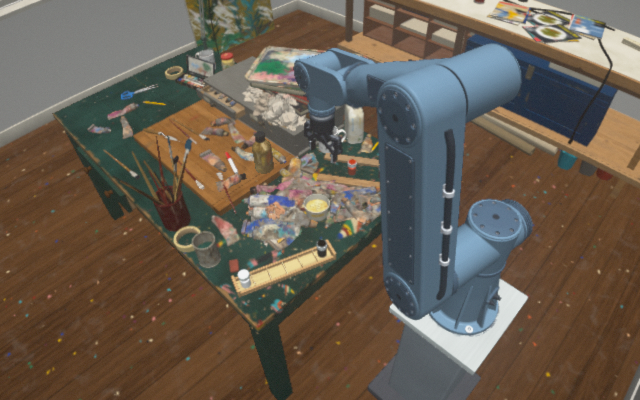

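View pics/wrist0.png

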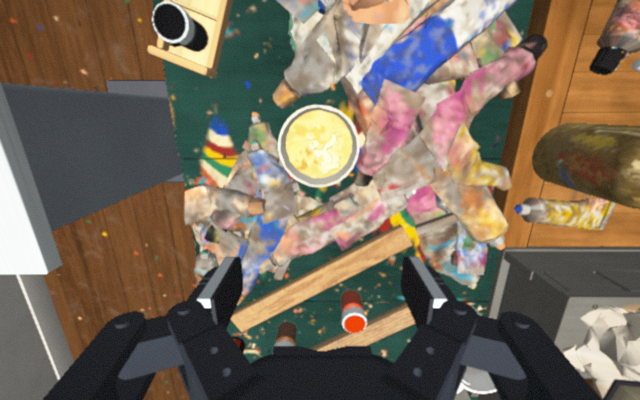

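View pics/side0.png

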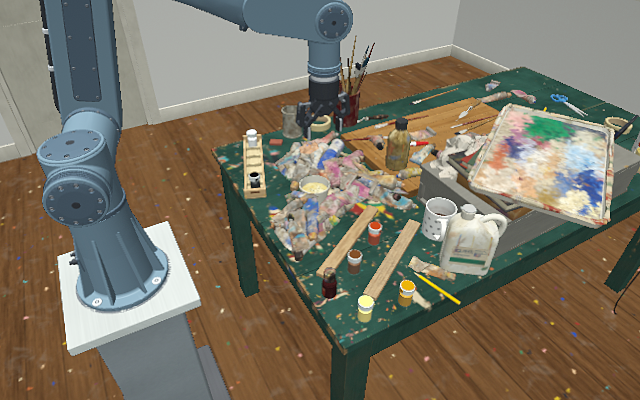

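Side view: black lid (255,176), white (251,133) in the tray. The four jars lie to the right: sienna (375,227), umber (354,256), naples (366,300), ochre (407,286). The ink bottle is at (330,275), and wooden slats lie among them. I'll localise them from the lids and zoom in.

Run:
```python
from h import *
c=dict(np.load('side0.png.npz'))
im=c['color'][:,:,::-1]
a=im[205:330,300:460]; cv2.imwrite('pics/z1.png',cv2.resize(a,None,fx=5,fy=4.8,interpolation=cv2.INTER_CUBIC))
for n,u,v in(('sienna',375,227),('umber',354,256),('naples',366,300),('ochre',407,286),('black',255,175),('white',251,132)):
    p=ray(c,u,v,.06 if n not in('black','white') else .065)
    print(n,p.round(4),im[v,u,::-1], c['z_map'][v,u])
print(ray(c,330,270,.081))
```

```text
sienna [ 0.6166 -0.2072  0.06  ] [204  72  26] 1.1294554
umber [ 0.5123 -0.2685  0.06  ] [130  78  38] 1.0458614
naples [ 0.4636 -0.393   0.06  ] [255 255 158] 0.9424895
ochre [ 0.5664 -0.4051  0.06  ] [235 181  11] 0.9724982
black [0.4304 0.1551 0.065 ] [5 6 8] 1.3056086
white [0.5177 0.4027 0.065 ] [255 255 255] 1.5046554
[ 0.42887747 -0.2956874   0.081     ]
```

View pics/z1.png

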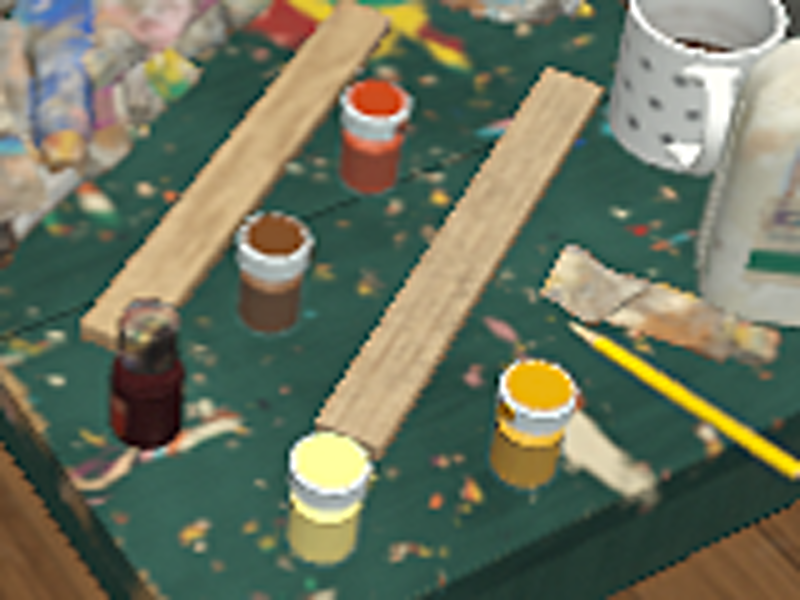

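Zoomed crop: lid centres are sienna (375.8,225.4), umber (355,254), naples (366.2,301.3) and ochre (408,285.4), in original pixels. Umber and sienna stand between two slats. I'll make a top-down height map for clearances.

Run:
```python
from h import *
from scipy.interpolate import griddata
v,u=np.mgrid[0:400,0:640]
H=np.full((500,325),np.nan) # rows: y from .5 down to -.5 (2mm), cols x .25...9
col=np.zeros((500,325,3),np.uint8)
for f in('wrist','side'):
    c=dict(np.load(f+'0.png.npz'))
    K=np.array([[c['fx'],0,c['cx']],[0,c['fy'],c['cy']],[0,0,1.]])
    s=cv2.undistortPoints(np.stack([u,v],-1).reshape(-1,1,2).astype(float),K,np.array([float(c['k1']),0,0,0]))[:,0]
    z=c['z_map'].ravel(); P=(np.c_[s,np.ones(len(s))]*z[:,None]-c['t'])@c['R']
    m=(z>0)&(P[:,2]<.3)&(P[:,2]>-.03)&(P[:,0]>.25)&(P[:,0]<.9)&(abs(P[:,1])<.5)
    if f=='wrist': m&=(v.ravel()<250)
    P=P[m]; C=c['color'].reshape(-1,3)[m]
    i=((.5-P[:,1])*500).astype(int); j=((P[:,0]-.25)*500).astype(int)
    for a,b,h,k in zip(i,j,P[:,2],C):
        for aa in(a-1,a,a+1):
          for bb in (b-1,b,b+1):
            if 0<=aa<500 and 0<=bb<325 and not H[aa,bb]>=h: H[aa,bb]=h;col[aa,bb]=k
np.save('H.npy',H)
hm=cv2.applyColorMap(np.uint8(np.clip(np.nan_to_num(H,nan=-.02)*1000+20,0,170)*1.5),cv2.COLORMAP_JET)
o=np.hstack([col[:,:,::-1],hm])
for k in range(0,10): cv2.putText(o,'%.1f'%(.5-.1*k),(0,50*k+5),0,.35,(255,255,255),1); cv2.line(o,(0,50*k),(8,50*k),(255,)*3)
for k in range(0,6): cv2.putText(o,'%.1f'%(.3+.1*k),(25+50*k,495),0,.35,(255,255,255),1)
cv2.imwrite('pics/top.png',o)
def h(x,y): return round(float(np.nanmedian(H[int((.5-y)*500)-2:int((.5-y)*500)+3,int((x-.25)*500)-2:int((x-.25)*500)+3])),3)
c=dict(np.load('side0.png.npz'))
for n,u,v in(('slatL',330,250),('slatR',395,260)): p=ray(c,u,v,.01);print(n,p,h(*p[:2]))
for n,u,v,z in(('sienna',375.8,225.4,.06),('umber',355,254,.06),('naples',366.2,301.3,.06),('ochre',408,285.4,.06)): print(n,ray(c,u,v,z).round(4))
# slat corners
for x,y in((90,335),(155,330),(385,25),(320,425),(380,455),(600,90),(548,70)): print('slatpt',ray(c,300+x/5,205+y/4.8,.01).round(3))
```

```text
slatL [ 0.49749568 -0.18057846  0.01      ] 0.002
slatR [ 0.6247153  -0.29179608  0.01      ] 0.016
sienna [ 0.622  -0.2031  0.06  ]
umber [ 0.5181 -0.264   0.06  ]
naples [ 0.462  -0.3962  0.06  ]
ochre [ 0.5695 -0.4048  0.06  ]
slatpt [ 0.429 -0.24   0.01 ]
slatpt [ 0.458 -0.253  0.01 ]
slatpt [ 0.699 -0.107  0.01 ]
slatpt [ 0.495 -0.344  0.01 ]
slatpt [ 0.509 -0.373  0.01 ]
slatpt [ 0.77  -0.214  0.01 ]
slatpt [ 0.756 -0.186  0.01 ]
```

View pics/top.png

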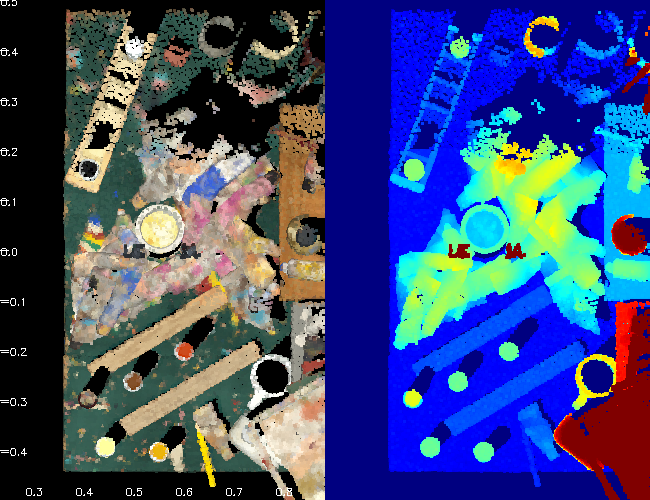

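The top view agrees with the lid rays. The slats are about 15 mm high, the tube pile reaches about 100 mm, and the tray yaw is about -19°. One tool yaw (+0.339 turn) suits every grasp and placing. I'll move above sienna and check with the wrist camera.

{"method": "servo_tool", "body": {
  "commands": [
    [[-40,9,5],0,85],
    [[-41,9,5],0,85],
    [[-41,10,10],0,85],
    [[-41,10,15],0,85],
    [[-40,9,15],0,85],
    [[0,0,0],0.17,85],
    [[0,0,0],0.169,85],
    [[0,0,0],0,85],
    [[0,0,0],0,85]
  ]
}}

```text
time_s: 1.27
eef_pos: [0.6219, -0.2028, 0.2031]
eef_rot: [-0.0, 0.815, 0.579, -0.0]
wrist_force: [-0.1, -0.3, 0.1]
opening: 0.996
grasp_force: 0.0
```

```bash
cat >> h.py <<'E'
def st():
    o=ctrl.get_obs(); p=np.array(o['eef_pos'])
    from scipy.spatial.transform import Rotation as Ro
    q=o['eef_rot']; R=Ro.from_quat([q[1],q[2],q[3],q[0]]).as_matrix()
    print('t',round(o['time_s'],2),'p',p.round(4),'ty',R[:,1].round(4),'tz',R[:,2].round(4),'F',np.round(o['wrist_force'],1),'open',round(float(o['opening']),3),'grip',np.round(o['grasp_force'],1))
    return p,R
def to(target):
    p,R=st(); print('shift mm',(R.T@(np.array(target)-p)*1000).round(1))
E
python3 - <<'E'
from h import *
st(); c=snap('wrist','w1.png')
E
```

```text
t 1.27 p [ 0.6219 -0.2028  0.2031] ty [ 9.442e-01 -3.293e-01 -4.000e-04] tz [-4.e-04  2.e-04 -1.e+00] F [-0.1 -0.3  0.1] open 0.996 grip 0.0
```

View pics/w1.png

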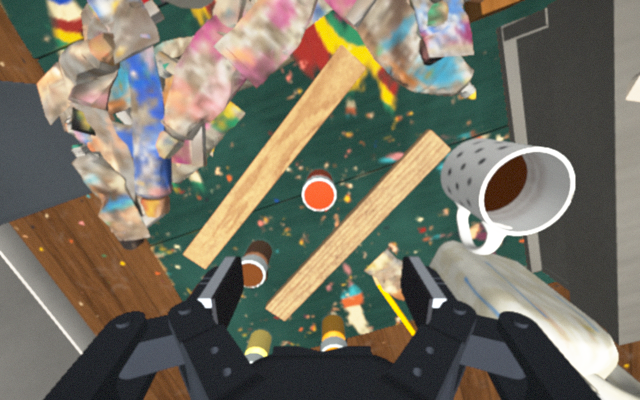

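Wrist view: the sienna lid at (319,192) is centred between the fingers. The umber lid is at (252,273), partly behind a finger. I'll measure them by ray.

```bash
cat >> h.py <<'E'
def lid(c,hue,smin,box,z=.06):
    "painted lid disc: largest blob of the hue range, by ray onto z"
    u0,v0,u1,v1=box; a=np.ascontiguousarray(c['color'][v0:v1,u0:u1])
    h=cv2.cvtColor(a,cv2.COLOR_RGB2HSV); m=((h[...,0]>=hue[0])&(h[...,0]<=hue[1])&(h[...,1]>=smin)&(h[...,2]>90)).astype(np.uint8)
    n,l,s,cc=cv2.connectedComponentsWithStats(m); k=1+s[1:,4].argmax()
    u,v=cc[k]+[u0,v0]; p=ray(c,u,v,z); print('px',round(u,1),round(v,1),'area',s[k,4],'xyz',p.round(4)); return p
E
python3 - <<'E'
from h import *
c=dict(np.load('w1.png.npz'))
p=lid(c,(0,12),180,(300,170,340,212)); to([p[0],p[1],.045])
c=dict(np.load('side0.png.npz'))
lid(c,(0,12),180,(364,218,386,232)); lid(c,(20,26),180,(396,275,418,292)); lid(c,(25,35),60,(355,290,378,308))
lid(c,(5,15),150,(344,245,366,260))
E
```

```text
px 318.7 194.7 area 574 xyz [ 0.6191 -0.1997  0.06  ]
t 1.32 p [ 0.622  -0.2028  0.2032] ty [ 9.440e-01 -3.298e-01 -1.000e-04] tz [-1.e-04  0.e+00 -1.e+00] F [ 0.9 -0.4  0.1] open 0.994 grip 0.0
shift mm [  1.9  -3.7 158.2]
px 374.9 225.1 area 56 xyz [ 0.6206 -0.201   0.06  ]
px 407.3 284.8 area 90 xyz [ 0.5692 -0.4028  0.06  ]
px 365.6 300.4 area 123 xyz [ 0.4622 -0.3936  0.06  ]
px 354.5 254.0 area 61 xyz [ 0.5171 -0.2633  0.06  ]
```

{"method": "servo_tool", "body": {
  "commands": [
    [[2,-3,40],0,75],
    [[0,0,40],0,70],
    [[0,0,40],0,70],
    [[0,0,25],0,70],
    [[0,0,13],0,70],
    [[0,0,0],0,70],
    [[0,0,0],0,30],
    [[0,0,0],0,30],
    [[0,0,0],0,30],
    [[0,0,0],0,30],
    [[0,0,0],0,30]
  ]
}}

```text
time_s: 2.7
eef_pos: [0.6209, -0.2007, 0.0471]
eef_rot: [0.001, 0.816, 0.578, 0.001]
wrist_force: [0.4, -0.3, 6.1]
opening: 0.393
grasp_force: 59.7
```

Run:
```python
from h import *
st()
# tray from initial wrist (black) & side views
c=dict(np.load('side0.png.npz')); s=c['color']
a=np.ascontiguousarray(s[115:205,225:285][:,:,::-1]); cv2.imwrite('pics/tray.png',cv2.resize(a,None,fx=6,fy=6,interpolation=cv2.INTER_CUBIC))
```

```text
t 2.7 p [ 0.6209 -0.2007  0.0471] ty [ 0.9431 -0.3324  0.0028] tz [ 0.0025 -0.0014 -1.    ] F [ 0.4 -0.3  6.1] open 0.393 grip 59.7
```

View pics/tray.png

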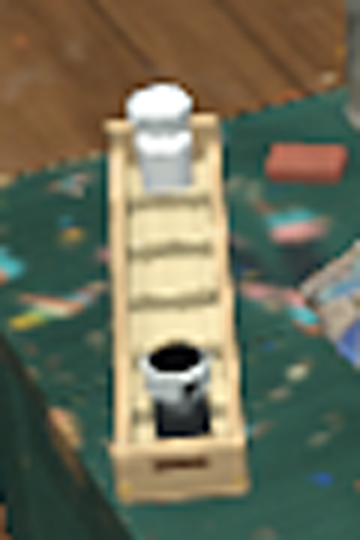

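Tray crop: white at the far end, black at the near end, and four empty compartments. Sienna is gripped (60 N). I'll lift it, carry it to the tray and look.

{"method": "servo_tool", "body": {
  "commands": [
    [[0,0,-8],0,30],
    [[0,0,-25],0,30],
    [[0,0,-40],0,30],
    [[0,0,-45],0,30],
    [[15,-14,-40],0,30],
    [[30,-28,-27],0,30],
    [[40,-37,0],0,30],
    [[45,-41,0],0,30],
    [[45,-41,0],0,30],
    [[45,-41,0],0,30],
    [[45,-41,0],0,30],
    [[35,-32,0],0,30],
    [[20,-18,0],0,30],
    [[5,-5,0],0,30],
    [[0,0,0],0,30],
    [[0,0,0],0,30]
  ]
}}

```text
time_s: 4.7
eef_pos: [0.4474, 0.2046, 0.2303]
eef_rot: [0.0, 0.817, 0.577, -0.0]
wrist_force: [-0.3, -0.1, -1.5]
opening: 0.391
grasp_force: 59.8
```

Run:
```python
from h import *
st(); snap('wrist','w2.png')
```

```text
t 4.7 p [0.4474 0.2046 0.2303] ty [ 9.427e-01 -3.336e-01  2.000e-04] tz [ 1.e-04 -3.e-04 -1.e+00] F [-0.3 -0.1 -1.5] open 0.391 grip 59.8
```

View pics/w2.png

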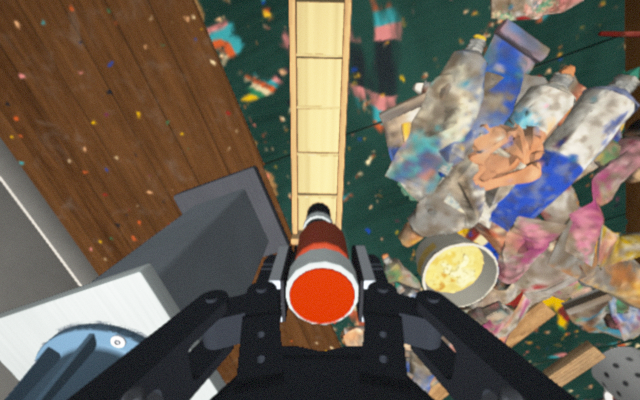

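Wrist view: the tray runs almost straight up the image, with long sides at columns ~292 and ~347 and partitions at rows ~194, 153, 106, 55 and 2. The held jar is upright. I'll measure the tray's axis and partitions.

Run:
```python
from h import *
c=dict(np.load('w2.png.npz')); im=np.ascontiguousarray(c['color'])
h=cv2.cvtColor(im,cv2.COLOR_RGB2HSV)
m=((h[...,0]>12)&(h[...,0]<32)&(h[...,2]>130)&(h[...,1]>40)).astype(np.uint8)
mids=[]
for v in range(5,190,12):
    r=np.where(m[v,280:360])[0]+280; L=ray(c,r.min()-.5,v,.02); Rr=ray(c,r.max()+.5,v,.02); mids.append(((L+Rr)/2)[:2]); print(v,r.min(),r.max(),round(np.linalg.norm(L-Rr)*1000,1))
mids=np.array(mids)
d=np.linalg.svd(mids-mids.mean(0))[2][0]; d*=np.sign(d[1]); print('axis',d,'mid',mids.mean(0))
g=cv2.cvtColor(im,cv2.COLOR_RGB2GRAY)[:,308:330].mean(1); print([(i,int(x)) for i,x in enumerate(g[:200]) if i>0 and x<g[max(0,i-4):i+5].mean()-5])
for v in(2,55,106,153,194):
    p=ray(c,319,v,.017); print(v,p.round(4), round(float((p[:2]-mids.mean(0))@d),4))
```

```text
5 289 351 63.9
17 289 350 63.7
29 289 350 64.4
41 290 349 63.1
53 289 349 65.0
65 290 348 63.7
77 290 348 64.5
89 290 347 64.2
101 290 347 65.0
113 290 346 64.8
125 291 345 63.3
137 291 345 64.2
149 291 344 63.9
161 291 344 64.8
173 291 359 83.9
185 292 343 64.1
axis [0.3377514  0.94123535] mid [0.47526862 0.294576  ]
[(1, 117), (2, 175), (56, 191), (57, 146), (58, 164), (106, 219), (107, 217), (108, 213), (152, 171), (153, 185), (193, 176), (194, 139), (195, 181)]
2 [0.5062 0.3812 0.017 ] 0.0919
55 [0.49   0.3358 0.017 ] 0.0437
106 [0.4726 0.287  0.017 ] -0.008
153 [0.4547 0.237  0.017 ] -0.0611
194 [0.4374 0.1887 0.017 ] -0.1124
```

Run:
```python
from h import *
c=dict(np.load('w2.png.npz'))
def pt(c,u,v):
    a=ray(c,u,v,0); b=ray(c,u,v,.1); z=np.median(c['z_map'][v-1:v+2,u-1:u+2]); R=np.array(c['R']);t=c['t']
    za=(R@a+t)[2]; zb=(R@b+t)[2]; return a+(b-a)*(z-za)/(zb-za)
for n,u,v in(('table',370,100),('table',275,130),('floor',319,80),('floor',319,130),('side',292,80),('side',345,80),('floor',319,30)): print(n,pt(c,u,v).round(4))
s=dict(np.load('side0.png.npz'))
for n,u,v in(('table',220,200),('white',251,132),('black',254,175),('floor',253,160),('table',330,310)): print(n,pt(s,u,v).round(4))
print(-c['R'].T@c['t'],c['fx'],c['fy'],c['cx'],c['cy'],c['k1'])
# sides at given heights
for z in(.02,.01):
    ms=[]
    for v,l,r in((17,288.5,350.5),(77,289.5,348.5),(149,290.5,344.5)):
        L=ray(c,l,v,z);Rr=ray(c,r,v,z);ms.append((L+Rr)/2);print(np.linalg.norm(L-Rr))
    d=ms[0]-ms[2];d/=np.linalg.norm(d);print(z,ms,d)
```

```text
table [0.5317 0.2734 0.0009]
table [4.123e-01 2.792e-01 3.000e-04]
floor [0.4819 0.3136 0.0053]
floor [0.4633 0.2615 0.0057]
side [0.4537 0.3221 0.0201]
side [0.5085 0.3028 0.0201]
floor [0.4986 0.3603 0.0059]
table [ 0.5343  1.1291 -0.7555]
white [0.5164 0.399  0.0672]
black [0.4274 0.1556 0.0657]
floor [0.4852 0.3188 0.007 ]
table [ 4.052e-01 -3.394e-01 -1.000e-04]
[0.47381975 0.28166276 0.35145204] 277.26893769134017 277.26893769134017 321.64528575186296 203.05040303899415 0.007305250026406033
0.06365666382454918
0.06446705444432677
0.06387775179061182
0.02 [array([0.50198724, 0.36784394, 0.02      ]), array([0.48260525, 0.31510001, 0.02      ]), array([0.45476679, 0.24241846, 0.02      ])] [0.35233923 0.93587236 0.        ]
0.06557720300589368
0.06641204333515918
0.06580496125713688
0.01 [array([0.50283706, 0.37044405, 0.01      ]), array([0.48287031, 0.31610882, 0.01      ]), array([0.45419195, 0.24123445, 0.01      ])] [0.35233923 0.93587236 0.        ]
```

Run:
```python
from h import *
c=dict(np.load('w2.png.npz'))
p=lid(c,(0,12),180,(280,255,365,335),z=.2430); q,R=st(); print('lid rel tcp tool',R.T@(p-q))
print(ray(c,318.3,107,.017), ray(c,318.3,107,.01))
to([.4631,.2611,.0535])
```

```text
px 321.7 295.3 area 2675 xyz [0.4467 0.205  0.243 ]
t 4.75 p [0.4474 0.2045 0.2303] ty [ 9.426e-01 -3.340e-01  1.000e-04] tz [-0.e+00 -2.e-04 -1.e+00] F [ 0.1 -0.2 -0.1] open 0.395 grip 59.8
lid rel tcp tool [ 0.00019624 -0.00072965 -0.0127162 ]
[0.47144338 0.28629736 0.017     ] [0.47139365 0.28639436 0.01      ]
t 4.75 p [0.4474 0.2045 0.2303] ty [ 9.426e-01 -3.340e-01  1.000e-04] tz [-0.e+00 -2.e-04 -1.e+00] F [ 0.1 -0.2 -0.1] open 0.395 grip 59.8
shift mm [ 58.6  -4.1 176.8]
```

{"method": "servo_tool", "body": {
  "commands": [
    [[20,-2,0],0,30],
    [[25,-2,20],0,30],
    [[13,0,40],0,30],
    [[0,0,40],0,30],
    [[0,0,35],0,30],
    [[0,0,20],0,30],
    [[0,0,12],0,30],
    [[0,0,7],0,30],
    [[0,0,3],0,30],
    [[0,0,0],0,30],
    [[0,0,0],0,30]
  ]
}}

```text
time_s: 6.12
eef_pos: [0.4629, 0.2617, 0.054]
eef_rot: [0.0, 0.816, 0.578, 0.001]
wrist_force: [0.4, -1.2, -2.3]
opening: 0.395
grasp_force: 59.8
```

Run:
```python
from h import *
st(); c=snap('wrist','w3.png')
```

```text
t 6.12 p [0.4629 0.2617 0.054 ] ty [ 0.9431 -0.3326  0.0011] tz [ 1.3e-03  4.0e-04 -1.0e+00] F [ 0.4 -1.2 -2.3] open 0.395 grip 59.8
```

View pics/w3.png

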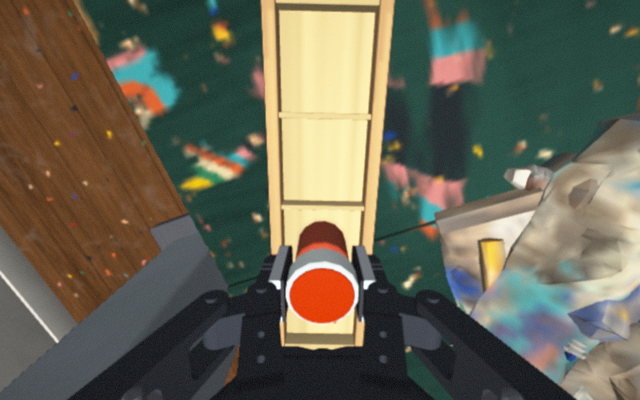

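The jar is inside the compartment, between partitions at rows ~205 and ~338 and centred across the tray. Checking the numbers.

Run:
```python
from h import *
c=dict(np.load('w3.png.npz')); q,R=st()
for u,v in((323,115.5),(323,204.5),(323,338)): print((R.T@(ray(c,u,v,.017)-q)*1000).round(1))
for l,r,v in((262,391,40),(273,374,220)): print((R.T@(ray(c,l,v,.02)-q)*1000).round(1),(R.T@(ray(c,r,v,.02)-q)*1000).round(1))
```

```text
t 6.17 p [0.4629 0.2617 0.0539] ty [ 0.9431 -0.3326  0.001 ] tz [ 1.2e-03  4.0e-04 -1.0e+00] F [ 1.   0.  -1.2] open 0.391 grip 59.8
[78.8  0.  37. ]
[27.7  0.1 37. ]
[-73.2   0.3  36.9]
[114.2 -30.1  34. ] [114.2  33.4  34.1]
[ 18.9 -30.   33.9] [18.9 30.8 34. ]
```

{"method": "servo_tool", "body": {
  "commands": [
    [[0,0,1],0,30],
    [[0,0,1],0,30],
    [[0,0,0],0,45],
    [[0,0,0],0,55],
    [[0,0,0],0,60],
    [[0,0,0],0,60],
    [[0,0,-20],0,60],
    [[0,0,-40],0,60],
    [[0,0,-45],0,70],
    [[-25,12,-40],0,75],
    [[-45,21,0],0,75],
    [[-50,24,0],0,75],
    [[-55,26,0],0,75],
    [[-55,26,0],0,75],
    [[-55,26,0],0,75],
    [[-55,26,0],0,75],
    [[-55,26,0],0,75],
    [[-50,24,0],0,75],
    [[-32,15,0],0,75],
    [[0,0,0],0,75]
  ]
}}

```text
time_s: 8.68
eef_pos: [0.5167, -0.2661, 0.196]
eef_rot: [0.0, 0.817, 0.576, -0.0]
wrist_force: [-0.3, -0.2, 0.7]
opening: 0.874
grasp_force: 0.0
```

Run:
```python
from h import *
st(); c=snap('wrist','w4.png')
s=snap('side','s4.png'); lid(c,(5,15),150,(290,160,350,230)); to([.517,-.263,.045])
```

```text
t 8.68 p [ 0.5167 -0.2661  0.196 ] ty [ 9.419e-01 -3.358e-01  2.000e-04] tz [ 0.e+00 -4.e-04 -1.e+00] F [-0.3 -0.2  0.7] open 0.874 grip 0.0
px 320.5 194.6 area 537 xyz [ 0.5164 -0.2616  0.06  ]
t 8.78 p [ 0.5165 -0.2631  0.1958] ty [ 0.9428 -0.3332 -0.0011] tz [-8.e-04  1.e-03 -1.e+00] F [-0.4  0.8 -0.3] open 0.877 grip 0.0
shift mm [  0.2   0.6 150.8]
```

View pics/w4.png

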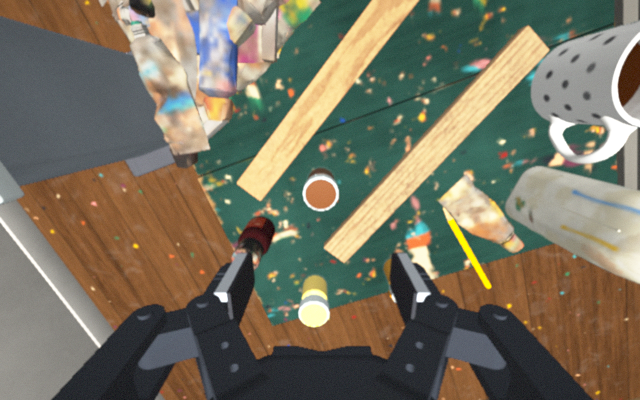

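Wrist view: the umber lid at (320.5,194.6) is centred under the jaws. The ink bottle at (255,240) clears the left finger. Grasping.

{"method": "servo_tool", "body": {
  "commands": [
    [[1,0,40],0,70],
    [[0,0,45],0,70],
    [[0,0,40],0,70],
    [[0,0,18],0,70],
    [[0,0,8],0,70],
    [[0,0,0],0,70],
    [[0,0,0],0,30],
    [[0,0,0],0,30],
    [[0,0,0],0,30],
    [[0,0,0],0,30],
    [[0,0,-8],0,30],
    [[0,0,-30],0,30],
    [[0,0,-45],0,30],
    [[0,0,-50],0,30],
    [[0,0,-37],0,30]
  ]
}}

```text
time_s: 10.65
eef_pos: [0.5175, -0.2628, 0.2181]
eef_rot: [0.001, 0.816, 0.578, 0.0]
wrist_force: [0.2, -0.7, -1.1]
opening: 0.398
grasp_force: 59.7
```

{"method": "servo_tool", "body": {
  "commands": [
    [[25,-13,0],0,30],
    [[45,-24,0],0,30],
    [[50,-27,0],0,30],
    [[50,-27,0],0,30],
    [[50,-27,0],0,30],
    [[50,-27,0],0,30],
    [[50,-27,0],0,30],
    [[50,-27,0],0,30],
    [[35,-18,0],0,30],
    [[15,-8,0],0,30],
    [[0,0,0],0,30],
    [[0,0,0],0,30],
    [[0,0,0],0,30],
    [[0,0,0],0,30]
  ]
}}

```text
time_s: 12.4
eef_pos: [0.445, 0.2075, 0.2153]
eef_rot: [0.0, 0.817, 0.577, -0.0]
wrist_force: [0.6, -0.4, -0.1]
opening: 0.4
grasp_force: 59.8
```

Run:
```python
from h import *
c=snap('wrist','w5.png'); p=lid(c,(5,15),150,(280,255,365,335),z=.2230); q,R=st(); print(R.T@(p-q))
s=lid(c,(0,8),180,(280,80,360,250),z=.065); print('sienna',s); to([.4446,.2115,.0535])
```

```text
px 321.7 292.9 area 2654 xyz [0.4436 0.2057 0.223 ]
t 12.45 p [0.445  0.2077 0.2153] ty [ 0.9427 -0.3337 -0.    ] tz [-1.e-04 -1.e-04 -1.e+00] F [ 0.3  1.1 -0.1] open 0.393 grip 59.8
[-0.00231436 -0.00057559 -0.00773303]
px 320.1 137.2 area 671 xyz [0.462  0.2622 0.065 ]
sienna [0.46198288 0.26219659 0.065     ]
t 12.45 p [0.445  0.2077 0.2153] ty [ 0.9427 -0.3337 -0.    ] tz [-1.e-04 -1.e-04 -1.e+00] F [ 0.3  1.1 -0.1] open 0.393 grip 59.8
shift mm [  3.5  -1.6 161.8]
```

View pics/w5.png

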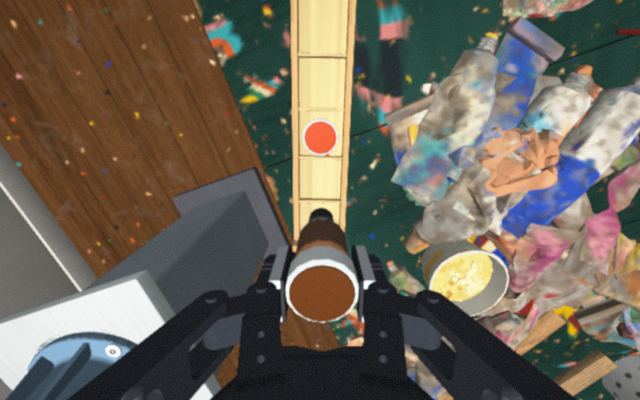

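Wrist view: sienna stands in its compartment (lid at 320,137) and umber is held straight. Now placing umber next to black.

{"method": "servo_tool", "body": {
  "commands": [
    [[3,-1,30],0,30],
    [[0,0,40],0,30],
    [[0,0,40],0,30],
    [[0,0,25],0,30],
    [[0,0,12],0,30],
    [[0,0,8],0,30],
    [[0,0,4],0,30],
    [[0,0,3],0,30],
    [[0,0,1],0,30],
    [[0,0,0],0,30],
    [[0,0,0],0,30]
  ]
}}

```text
time_s: 13.82
eef_pos: [0.445, 0.2116, 0.0525]
eef_rot: [0.0, 0.816, 0.578, 0.0]
wrist_force: [-0.2, -0.1, -0.3]
opening: 0.393
grasp_force: 59.8
```

Run:
```python
from h import *
st(); to([.4622,-.3936,.2])
```

```text
t 13.82 p [0.445  0.2116 0.0525] ty [ 9.431e-01 -3.325e-01  4.000e-04] tz [ 5.e-04  1.e-04 -1.e+00] F [-0.2 -0.1 -0.3] open 0.393 grip 59.8
t 13.82 p [0.445  0.2116 0.0525] ty [ 9.431e-01 -3.325e-01  4.000e-04] tz [ 5.e-04  1.e-04 -1.e+00] F [-0.2 -0.1 -0.3] open 0.393 grip 59.8
shift mm [-565.   217.6 -147.5]
```

{"method": "servo_tool", "body": {
  "commands": [
    [[0,0,1],0,30],
    [[0,0,0],0,45],
    [[0,0,0],0,55],
    [[0,0,0],0,60],
    [[0,0,0],0,60],
    [[0,0,-20],0,60],
    [[0,0,-40],0,60],
    [[0,0,-50],0,70],
    [[-25,10,-38],0,75],
    [[-50,19,0],0,75],
    [[-55,21,0],0,75],
    [[-55,21,0],0,75],
    [[-55,21,0],0,75],
    [[-55,21,0],0,75],
    [[-55,21,0],0,75],
    [[-55,21,0],0,75],
    [[-55,21,0],0,75],
    [[-50,20,0],0,75],
    [[-40,16,0],0,75],
    [[-15,6,0],0,75]
  ]
}}

```text
time_s: 16.32
eef_pos: [0.462, -0.3961, 0.1989]
eef_rot: [-0.0, 0.817, 0.577, -0.0]
wrist_force: [-0.2, 0.1, 0.6]
opening: 0.88
grasp_force: 0.0
```

{"method": "servo_tool", "body": {
  "commands": [
    [[0,0,0],0,70],
    [[0,0,0],0,70],
    [[0,0,0],0,70]
  ]
}}

```text
time_s: 16.7
eef_pos: [0.4628, -0.3923, 0.1994]
eef_rot: [-0.0, 0.816, 0.578, 0.0]
wrist_force: [-0.2, 1.5, -0.3]
opening: 0.816
grasp_force: 0.0
```

Run:
```python
from h import *
c=snap('wrist','w6.png'); p=lid(c,(25,35),60,(285,160,355,235)); to([p[0],p[1],.045])
```

```text
px 320.1 176.2 area 83 xyz [ 0.4679 -0.3712  0.06  ]
t 16.75 p [ 0.4628 -0.3926  0.1995] ty [ 0.9436 -0.3311  0.    ] tz [ 0.  0. -1.] F [-0.   0.1 -0.9] open 0.821 grip 0.0
shift mm [ 21.8  -2.3 154.5]
```

The blob is too small because the pale lid is overexposed there, so I'll relax the mask.

Run:
```python
from h import *
c=dict(np.load('w6.png.npz'))
print([tuple(c['color'][v,320]) for v in range(165,225,6)])
for s in (40,25):lid(c,(20,40),s,(285,160,355,235))
a=np.ascontiguousarray(c['color'][120:280,240:400][:,:,::-1]); cv2.imwrite('pics/w6c.png',cv2.resize(a,None,fx=3,fy=3))
```

```text
[(np.uint8(65), np.uint8(108), np.uint8(96)), (np.uint8(149), np.uint8(153), np.uint8(105)), (np.uint8(237), np.uint8(229), np.uint8(130)), (np.uint8(255), np.uint8(255), np.uint8(255)), (np.uint8(255), np.uint8(255), np.uint8(238)), (np.uint8(255), np.uint8(255), np.uint8(237)), (np.uint8(255), np.uint8(255), np.uint8(236)), (np.uint8(255), np.uint8(255), np.uint8(232)), (np.uint8(255), np.uint8(255), np.uint8(254)), (np.uint8(70), np.uint8(125), np.uint8(105))]
px 320.9 176.4 area 174 xyz [ 0.4685 -0.3716  0.06  ]
px 320.8 176.5 area 180 xyz [ 0.4684 -0.3717  0.06  ]
```

View pics/w6c.png

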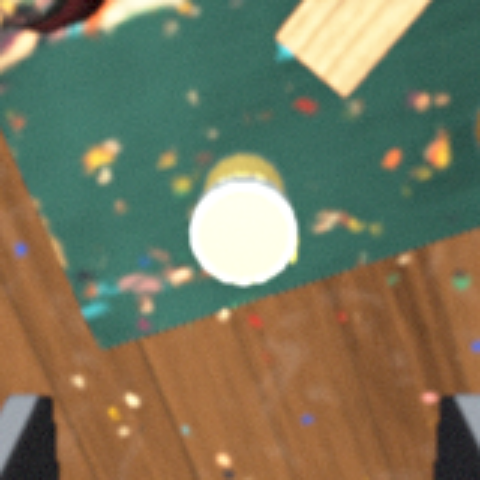

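Crop: the naples lid centre is at crop (243,232), i.e. image (321,197), so it is centred within ~1 mm. Grasping it and carrying it to the white end.

{"method": "servo_tool", "body": {
  "commands": [
    [[-1,-1,40],0,70],
    [[0,0,45],0,70],
    [[0,0,40],0,70],
    [[0,0,20],0,70],
    [[0,0,9],0,70],
    [[0,0,0],0,70],
    [[0,0,0],0,30],
    [[0,0,0],0,30],
    [[0,0,0],0,30],
    [[0,0,0],0,30],
    [[0,0,-8],0,30],
    [[0,0,-30],0,30],
    [[0,0,-45],0,30],
    [[0,0,-50],0,30],
    [[0,0,-37],0,30]
  ]
}}

```text
time_s: 18.62
eef_pos: [0.4614, -0.3946, 0.2181]
eef_rot: [0.001, 0.816, 0.578, 0.0]
wrist_force: [0.8, -0.4, -0.7]
opening: 0.396
grasp_force: 59.7
```

{"method": "servo_tool", "body": {
  "commands": [
    [[25,-8,0],0,30],
    [[40,-12,0],0,30],
    [[50,-15,0],0,30],
    [[50,-15,0],0,30],
    [[50,-15,0],0,30],
    [[50,-15,0],0,30],
    [[50,-15,0],0,30],
    [[50,-15,0],0,30],
    [[50,-15,0],0,30],
    [[50,-15,0],0,30],
    [[50,-15,0],0,30],
    [[50,-15,0],0,30],
    [[50,-15,0],0,30],
    [[50,-15,0],0,30],
    [[35,-9,0],0,30],
    [[20,-6,0],0,30],
    [[5,0,0],0,30],
    [[0,0,0],0,30],
    [[0,0,0],0,30],
    [[0,0,0],0,30]
  ]
}}

```text
time_s: 21.12
eef_pos: [0.4998, 0.3599, 0.2154]
eef_rot: [0.0, 0.817, 0.577, -0.0]
wrist_force: [-0.4, -0.7, -0.4]
opening: 0.395
grasp_force: 59.7
```

Run:
```python
from h import *
c=snap('wrist','w7.png'); to([.499,.361,.0525]); snap('side','s7.png')
```

```text
t 21.18 p [0.4997 0.3601 0.2154] ty [ 0.9427 -0.3336  0.    ] tz [ 0.e+00 -1.e-04 -1.e+00] F [ 1.7  0.1 -0.6] open 0.396 grip 59.7
shift mm [  0.6  -1.  162.9]
```

View pics/w7.png

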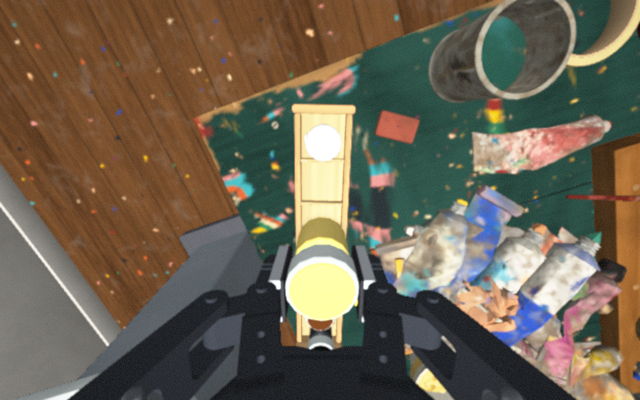

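Wrist view: white lid at (323,142), partitions at rows ~158 and ~202, and the end board at row ~107. Checking the compartment against my target.

Run:
```python
from h import *
c=dict(np.load('w7.png.npz')); q,R=st(); T=[.499,.361,0]
g=cv2.cvtColor(c['color'],cv2.COLOR_RGB2GRAY)[:,308:338].mean(1); print([(i,int(g[i])) for i in range(150,215)if g[i]<g[i-4:i+5].mean()-5])
for v,z in((158,.017),(202,.017),(107,.034)):
    p=ray(c,323,v,z); f=np.array([*(-c['R'].T@c['t'])[:2],z]); p=f+(p-f)*1.03; print(v,(R.T@(p-T)*1000).round(1))
for l,r,v in((294,352,150),(296,348,205)): print(((R.T@(ray(c,l,v,.02)-T)+R.T@(ray(c,r,v,.02)-T))/2*1000).round(1))
```

```text
t 21.23 p [0.4997 0.3602 0.2154] ty [ 9.428e-01 -3.333e-01  1.000e-04] tz [ 1.e-04  0.e+00 -1.e+00] F [-0.4 -0.3 -0.3] open 0.395 grip 59.7
[(158, 227), (159, 232), (200, 204), (201, 153), (202, 171)]
158 [ 27.1   2.  -17. ]
202 [-27.9   2.1 -17. ]
107 [ 84.1   1.8 -34. ]
[ 38.2   1.9 -20. ]
[-27.5   0.8 -20. ]
```

{"method": "servo_tool", "body": {
  "commands": [
    [[0,0,30],0,30],
    [[0,0,40],0,30],
    [[0,0,40],0,30],
    [[0,0,25],0,30],
    [[0,0,12],0,30],
    [[0,0,8],0,30],
    [[0,0,4],0,30],
    [[0,0,3],0,30],
    [[0,0,1],0,30],
    [[0,0,0],0,30],
    [[0,0,1],0,30],
    [[0,0,0],0,45],
    [[0,0,0],0,55],
    [[0,0,0],0,60],
    [[0,0,0],0,60],
    [[0,0,-20],0,60],
    [[0,0,-40],0,60],
    [[0,0,-50],0,70],
    [[0,0,-40],0,70],
    [[0,0,0],0,70]
  ]
}}

```text
time_s: 23.72
eef_pos: [0.5021, 0.3621, 0.2076]
eef_rot: [0.001, 0.816, 0.578, 0.005]
wrist_force: [-0.1, -0.5, -0.6]
opening: 0.821
grasp_force: 0.0
```

Run:
```python
from h import *
to([.569,-.403,.2])
```

```text
t 23.73 p [0.5021 0.3621 0.2076] ty [ 0.9431 -0.3324  0.0072] tz [ 0.0091  0.0042 -0.9999] F [-0.1 -0.5 -0.6] open 0.821 grip 0.0
shift mm [-699.4  317.4    5. ]
```

{"method": "servo_tool", "body": {
  "commands": [
    [[-25,11,0],0,70],
    [[-42,19,0],0,70],
    [[-50,23,0],0,70],
    [[-50,23,0],0,70],
    [[-50,23,0],0,70],
    [[-50,23,0],0,70],
    [[-50,23,0],0,70],
    [[-50,23,0],0,70],
    [[-50,23,0],0,70],
    [[-50,23,0],0,70],
    [[-50,23,0],0,70],
    [[-50,23,0],0,70],
    [[-50,23,0],0,70],
    [[-40,18,0],0,70],
    [[-30,13,0],0,70],
    [[-10,4,0],0,70],
    [[0,0,0],0,70],
    [[0,0,0],0,70],
    [[0,0,0],0,70]
  ]
}}

```text
time_s: 26.1
eef_pos: [0.568, -0.4009, 0.2015]
eef_rot: [-0.0, 0.816, 0.578, 0.0]
wrist_force: [-0.0, 0.2, -0.1]
opening: 0.821
grasp_force: 0.0
```

Run:
```python
from h import *
c=snap('wrist','w8.png'); p=lid(c,(18,30),150,(280,155,360,240)); to([p[0],p[1],.045])
```

```text
px 322.6 197.2 area 617 xyz [ 0.5682 -0.4011  0.06  ]
t 26.15 p [ 0.568  -0.4011  0.2015] ty [ 9.435e-01 -3.313e-01  1.000e-04] tz [ 1.e-04  1.e-04 -1.e+00] F [ 0.1  0.8 -1. ] open 0.819 grip 0.0
shift mm [  0.    0.2 156.5]
```

{"method": "servo_tool", "body": {
  "commands": [
    [[0,0,40],0,70],
    [[0,0,45],0,70],
    [[0,0,40],0,70],
    [[0,0,22],0,70],
    [[0,0,9],0,70],
    [[0,0,0],0,70],
    [[0,0,0],0,30],
    [[0,0,0],0,30],
    [[0,0,0],0,30],
    [[0,0,0],0,30],
    [[0,0,-8],0,30],
    [[0,0,-30],0,30],
    [[0,0,-45],0,30],
    [[0,0,-50],0,30],
    [[0,0,-37],0,30]
  ]
}}

```text
time_s: 28.02
eef_pos: [0.5679, -0.4025, 0.2182]
eef_rot: [0.001, 0.816, 0.578, 0.0]
wrist_force: [0.5, 0.2, -0.6]
opening: 0.393
grasp_force: 59.7
```

{"method": "servo_tool", "body": {
  "commands": [
    [[20,-10,0],0,30],
    [[35,-18,0],0,30],
    [[45,-23,0],0,30],
    [[45,-22,0],0,30],
    [[45,-22,0],0,30],
    [[45,-22,0],0,30],
    [[45,-22,0],0,30],
    [[45,-22,0],0,30],
    [[45,-22,0],0,30],
    [[45,-22,0],0,30],
    [[45,-22,0],0,30],
    [[45,-22,0],0,30],
    [[45,-22,0],0,30],
    [[40,-20,0],0,30],
    [[30,-15,0],0,30],
    [[20,-10,0],0,30],
    [[8,-2,0],0,30],
    [[0,0,0],0,30],
    [[0,0,0],0,30],
    [[0,0,0],0,30]
  ]
}}

```text
time_s: 30.52
eef_pos: [0.4835, 0.3138, 0.2153]
eef_rot: [0.0, 0.817, 0.577, -0.0]
wrist_force: [-0.0, 0.5, -1.4]
opening: 0.394
grasp_force: 59.8
```

Run:
```python
from h import *
c=snap('wrist','w9.png'); to([.481,.311,.0525])
```

```text
t 30.57 p [0.4835 0.3139 0.2153] ty [ 0.9427 -0.3336 -0.    ] tz [-1.e-04 -1.e-04 -1.e+00] F [-0.3 -0.1 -1.5] open 0.39 grip 59.8
shift mm [ -3.5  -1.4 162.8]
```

View pics/w9.png

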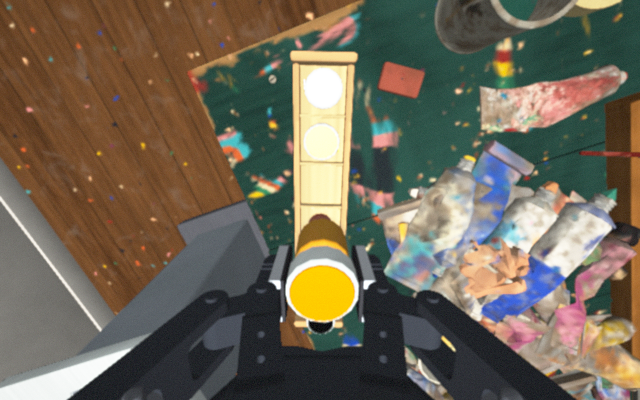

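Wrist view: the naples lid (321,141) and white lid (322,88) are in place, and the free ochre compartment shows between rows ~161 and ~204. Placing ochre with a shift of (-3.5,-1) and 164 down.

{"method": "servo_tool", "body": {
  "commands": [
    [[-3.5,-1,30],0,30],
    [[0,0,40],0,30],
    [[0,0,40],0,30],
    [[0,0,25],0,30],
    [[0,0,12],0,30],
    [[0,0,8],0,30],
    [[0,0,4],0,30],
    [[0,0,3],0,30],
    [[0,0,1],0,30],
    [[0,0,0],0,30],
    [[0,0,1],0,30],
    [[0,0,0],0,45],
    [[0,0,0],0,55],
    [[0,0,0],0,60],
    [[0,0,0],0,60],
    [[0,0,-20],0,60],
    [[0,0,-40],0,60],
    [[0,0,-50],0,70],
    [[0,0,-45],0,70],
    [[0,0,-20],0,70]
  ]
}}

```text
time_s: 33.08
eef_pos: [0.4826, 0.3123, 0.2315]
eef_rot: [0.001, 0.816, 0.578, 0.003]
wrist_force: [0.1, -0.6, -0.2]
opening: 0.819
grasp_force: 0.0
```

{"method": "servo_tool", "body": {
  "commands": [
    [[-40,0,-30],0,70],
    [[-50,0,-20],0,70],
    [[-50,0,0],0,70],
    [[-30,0,0],0,70],
    [[0,0,0],0,70],
    [[0,0,0],0,70],
    [[0,0,0],0,70]
  ]
}}

```text
time_s: 33.95
eef_pos: [0.4248, 0.1521, 0.2766]
eef_rot: [0.0, 0.816, 0.578, 0.0]
wrist_force: [0.3, -0.4, -0.0]
opening: 0.818
grasp_force: 0.0
```

Run:
```python
from h import *
q,R=st(); c=snap('wrist','w10.png')
f=-c['R'].T@c['t']; C=np.array([.4718,.2862]); 
def tr(p,n):
    g=np.array([f[0],f[1],p[2]]); p=g+(p-g)*1.03; d=p[:2]-C; a=np.array([.342,.94]); print(n,'tray x',round(d@[.94,-.342]*1000,1),'y',round(d@a*1000,1))
h=cv2.cvtColor(c['color'],cv2.COLOR_RGB2GRAY)
# lids: depth-based blobs at height ~.065 near the tray
v,u=np.mgrid[0:400,0:640]
K=np.array([[c['fx'],0,c['cx']],[0,c['fy'],c['cy']],[0,0,1.]])
s=cv2.undistortPoints(np.stack([u,v],-1).reshape(-1,1,2).astype(float),K,np.array([float(c['k1']),0,0,0]))[:,0]
P=((np.c_[s,np.ones(len(s))]*c['z_map'].reshape(-1,1)-c['t'])@c['R']).reshape(400,640,3)
m=(abs(P[...,2]-.065)<.006)&(np.linalg.norm(np.cross(np.r_[.342,.94,0],P-np.r_[C,0])[...,2:],axis=-1)<.03)&(abs((P[...,:2]-C)@[.342,.94])<.17)
n,l,st_,cc=cv2.connectedComponentsWithStats(m.astype(np.uint8))
for k in range(1,n):
    if st_[k,4]>100: tr(ray(c,*cc[k],.065),('px',cc[k].round(),'area',st_[k,4],'z',round(float(np.median(P[l==k][:,2])),4),c['color'][int(cc[k][1]),int(cc[k][0])]))
```

```text
t 33.95 p [0.4248 0.1521 0.2766] ty [ 9.434e-01 -3.316e-01  3.000e-04] tz [ 4.e-04  2.e-04 -1.e+00] F [ 0.3 -0.4 -0. ] open 0.818 grip 0.0
('px', array([322.,  20.]), 'area', np.int32(1020), 'z', 0.0654, array([254, 213,  37], dtype=uint8)) tray x -0.9 y 30.8
('px', array([321.,  77.]), 'area', np.int32(844), 'z', 0.0652, array([247, 110,  69], dtype=uint8)) tray x -1.1 y -24.9
('px', array([321., 126.]), 'area', np.int32(740), 'z', 0.0654, array([169, 114,  81], dtype=uint8)) tray x -0.6 y -77.9
('px', array([321., 172.]), 'area', np.int32(625), 'z', 0.0655, array([43, 41, 43], dtype=uint8)) tray x 0.3 y -133.4
```

View pics/w10.png

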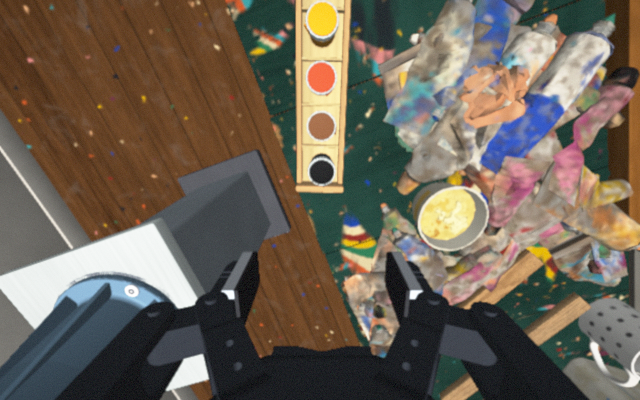

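The view shows black, umber, sienna and ochre each in its compartment at lid height 0.065. I'll check naples' and white's lid heights from w9, then hand in.

Run:
```python
from h import *
c=dict(np.load('w9.png.npz')); R=c['R'];t=c['t'];C=np.array([.4718,.2862])
ok=True
for u,v in((321,141),(322,88)):
    a=ray(c,u,v,0);b=ray(c,u,v,.1);z=np.median(c['z_map'][v-3:v+4,u-3:u+4]);za=(R@a+t)[2];zb=(R@b+t)[2];p=a+(b-a)*(z-za)/(zb-za)
    print(p.round(4),(p[:2]-C)@[.342,.94],(p[:2]-C)@[.94,-.342]); ok&=abs(p[2]-.065)<.003
if ok: print(ctrl.hand_in())
```

```text
[0.5001 0.3648 0.0657] 0.08358487793124461 -0.00026982390147435706
[0.5166 0.4087 0.0657] 0.13051553322512405 0.0002474965291389221
the job is handed in; nothing more can be done
None
```

All four jars are back in the tray, and the row runs black, dark brown, red-brown, ochre, pale yellow, white. I handed the job in at about 34 s; it returned no verdict. My last camera checks put every jar standing on its compartment floor, within about 4–5 mm of centre.

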